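Spin the banding wheel and brake it on its index mark

ROBOT

A 6-joint arm with a two-finger parallel gripper is mounted at the origin on the work surface. World frame = base frame: x ahead of the robot, y to its left, z up, the work surface at z = 0. Lengths are in mm, angles in rad, forces in N, time in s.
With the tool pointing down it reaches from about 275 to 1000 mm from the base axis. Payload 8.4 kg.
Tool frame: the origin (TCP) lies between the finger pads; the fingertips stand r.finger_overhang ahead of it and the grasp point (between the pads) is the TCP (r.finger_overhang is the distance from the TCP to the fingertips, in mm); z points along the fingers, y is the line along which they close (so a half turn about z gives the same grasp; the last joint's range is limited). The gripper opens to 85 mm and grips with 20 to 120 N. Pads are 22 mm wide; open, the fingers measure 114 mm over their backs; the gripper's body (76 mm by 85 mm) begins 54 mm behind the grasp point. The pads swing forward as they close: fully open they stand 13 mm farther back than shut.
Start: joints at [-1.213, 0.353, 1.633, -0, 1.155, -0.002], TCP at [220.053, -584.983, 250.281] pointing down, gripper open.
Joint ranges: [-2.63, 2.63], [-0.92, 2.1], [0.06, 2.66], [-1.3, 4.44], [0, 2.69], [-3.02, 3.02]. Speed limits (rad/s): [2.22, 2.22, 2.79, 3.14, 3.14, 3.14].

INTERFACE

Orientations are given as [roll, pitch, yaw] about the fixed x, y, z axes, in that order (R = Rz(yaw) Ry(pitch) Rx(roll)).
In Python, from rig import r, cams, sign_off gives the robot as it stands.
- The arm moves only by the shell command python3 -m crank 'ROWS' [FORCE]. ROWS is JSON, a list of rows, each a list of 7 numbers: the shift along the tool's x, y, z in m, then the turn, a rotation vector about the tool's x, y, z in rad, then the closure, from 0 (fully open) to 1 (shut). In form: [[dx, dy, dz, ax, ay, az, gripper], ...]. A call has 1 to 5 rows; each row is the pose to reach, as a shift and turn from the pose commanded when the call began, along the tool's axes at that moment; what a row does not reach only later rows make up. A row lasts 1/10 s, in which the tool goes at most 50 mm and 8.59 degrees, less where a joint would pass 70% of its speed; a pose out of reach is approached as far as the arm can. A call with a gripper value outside its range is refused whole. The fingers move at their own pace and stop on an object; FORCE is the grip in N (left out, the last holds). Time passes only in rows, so rows that repeat a pose let the fingers close. It gives the time, the measured TCP pose, the force, the opening and the grip force at its end, in the units of the state.
- r.sense(): the state, without advancing time (a new reading comes with each control period).
- cams.grab_frame(name): name is "side" or "top"; returns a dict with "image" (420x560x3 uint8, red, green, blue), "fx", "fy", "cx", "cy" (pixels), "position" and "orientation" of the camera in the world. Camera axes: x right, y down, z forward; pixel columns grow to the right and rows downward; lengths in mm; the calibration is good to about 2 mm. A picture is of the moment at which its call begins. There is no depth.
- sign_off(): hands the job in; it is judged then, once.
The state is a dict: "clock": time; "qpos": joint angles; "qvel": joint speeds; "joint_efforts": joint torques, N m; "eef_pos": TCP position; "tcp_rot": TCP orientation; "contact_force": force on the tool from outside, world axes, zero at the start; "wrist_torque": the same for the moment, N m; "opening": opening from 0.0 (shut) to 1.0 (fully open); "grasp_force": force on a finger pad.
Only numpy, scipy, OpenCV 4.12 (cv2) and the standard library are available. Lean on these libraries where they do the work, as an engineer would, in place of code of your own. Each camera call takes 0.05 s, during which the arm holds its last target. There are 200 camera calls.

TASK

Flick the banding wheel by its little knob, either way round, so that it coasts untouched for at least one full turn and at least three seconds. Then, while it is still turning, brake it with a fingertip on the flat top near its rim so that its very first stop has the tab at the pointer, the pointer's tip within the tab's width (no turning it there after it has stopped elsewhere), and finish while still holding it there with the fingertip. Grasp nothing, keep the glass bowl in the middle of the wheel, and leave the jars, bottle and brush alone.

Things in the scene. Friction and masses are not known exactly. Their poses are not given: they have to be found in the camera images.
- stand: banding wheel (decorating turntable) fixed to the table: dark foot 170 mm across and column, carrying the wheel. Origin on the wheel's upright axis at table height.
- wheel (a joint): angle of the wheel about its upright axis, rad, anticlockwise from above is positive; it counts on over whole turns, without stops, and starts within 0.3 of 0. Drag slows the wheel by about 7% of its speed each second plus 0.045 rad/s each second: flicked to 2 to 4 rad/s it coasts 20 to 28 s. A fingertip pressed on the rim with a few N stops it at once.
- wheel_top (a point): centre of the wheel's flat top, 108 mm above the table. The wheel is a flat aluminium disc, 260 mm across, 8 mm thick, about 1 kg. The bowl stands here; the flat is clear from 46 mm radius out to the rim at 130 mm, but for the knob.
- knob (a point): middle of the finger knob: an upright steel stud, 18 mm across, 24 mm tall, standing on the wheel's top at 85 mm from the axis, opposite the tab (it turns with the wheel). This point is 12 mm above the wheel's top.
- tab (a point): middle of the outer end of the index tab: a flat plate 40 mm wide and 4 mm thick that sticks out 20 mm from the wheel's rim, this end at 150 mm from the axis, 104 mm above the table (it turns with the wheel).
- pointer_tip (a point): tip of the fixed pointer: a narrow steel blade (4 mm wide at the tip), 104 mm above the table, aimed at the wheel's axis from outside, its tip at 155 mm from the axis, so the tab passes 5 mm clear of it. The blade sits on a post of 16 mm, 118 mm tall, at 200 mm from the axis. It stands at any angle round the wheel.
- bowl_rim (a point): centre of the mouth of the loose glass bowl, 90 mm across and 36 mm tall, standing in the middle of the wheel and turning with it.
- jar_a: small closed jar, 52 mm across, 75 mm tall; origin at its underside. Bystander.
- jar_b: larger closed jar, 64 mm across, 95 mm tall; origin at its underside. Bystander.
- cleaner: bottle of cleaner, 66 mm across, 190 mm tall; origin at its underside. Bystander.
- brush: brush lying on the table; origin at its underside. Bystander.
Things that resemble listed ones, but are neither listed nor needed, are in the scene too. Leave any blue or yellow look-alike of the part that bears pointer_tip alone.

How it is judged:
By the outcome, as a careful person would: the job done as asked, in the order asked, and still so for the second after the job is handed in, while the arm keeps its last pose, push and grip.
It also fails if it takes over 70 s, if anything falls off the work surface, if the arm or the gripper's body presses on something with over 40 N, if the wrist force passes 120 N, or if a joint passes its speed limit or range.

## Working session

There is one attempt and no reset: what is moved stays moved. The work goes in short steps, Python scripts to look and compute and a shell command to move; the robot and the scene stay as the last step left them, time stands still between calls to the robot, and variables do not carry over. Pictures are saved under pics/ and viewed, at most 10 in all, crops included, and the job is handed in when it is done.

```bash
mkdir -p pics; ls
python3 - <<'E'
from rig import r,cams
import cv2
for n in("top","side"):
    f=cams.grab_frame(n); cv2.imwrite(f"pics/{n}0.png",f["image"][:,:,::-1])
    print(n,{k:v for k,v in f.items() if k!="image"})
print(r.sense(), r.finger_overhang)
E
```

```text
pics
top {'fx': 489.32509423324524, 'fy': 489.32509423324524, 'cx': 283.461017826375, 'cy': 207.00579201879518, 'position': array([ 390.41790943,   11.02752832, 1468.39294656]), 'orientation': array([-2.93268047,  0.00524634, -1.70253779])}
side {'fx': 464.84165432357406, 'fy': 464.84165432357406, 'cx': 290.3055764602935, 'cy': 206.6579547506464, 'position': array([  16.0260706 ,  933.17233602, 1099.32372087]), 'orientation': array([-2.2756219 ,  0.02083766, -2.52068487])}
{'clock': 0.1, 'qpos': array([-1.21343390e+00,  3.53575844e-01,  1.63406208e+00, -1.86892320e-05,
        1.15519236e+00, -2.40509399e-03]), 'qvel': array([ 0.00036881, -0.00065329, -0.00292886, -0.0009304 ,  0.00051103,
       -0.00135736]), 'joint_efforts': array([ 3.72195354e-04, -6.06358981e+01, -3.42814386e+01,  1.37033053e-04,
        4.05962506e-03, -7.47365817e-06]), 'eef_pos': array([ 219.88644218, -584.61266492,  249.63764729]), 'tcp_rot': array([-3.14035498e+00,  1.41122389e-05,  3.59775085e-01]), 'contact_force': array([-0.4358472 ,  0.07178244, -0.43408769]), 'wrist_torque': array([ 0.01832717, -0.05102709,  0.02955225]), 'grasp_force': 0.0, 'opening': 0.9979671256618986} 19.0
```

View pics/top0.png

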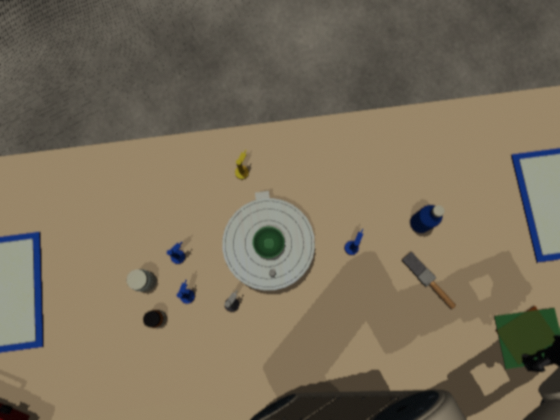

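View pics/side0.png

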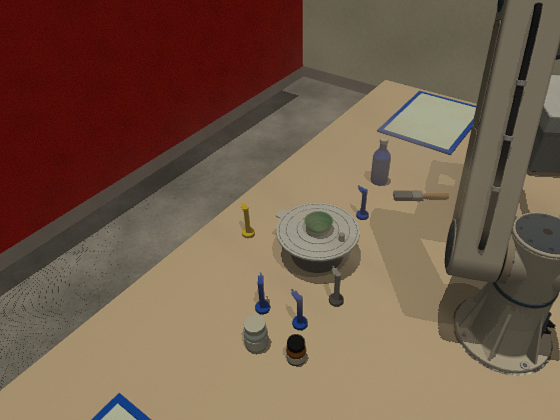

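The top view shows the wheel at about (269,244), the tab at (263,195), the knob at (272,273) and the grey true pointer at about (232,303). The blue and yellow posts are decoys. Side view: wheel at (318,232), grey post at (336,285). Next I'll measure.

```bash
cat > h.py <<'E'
import numpy as np, cv2
from scipy.spatial.transform import Rotation as R
from rig import r,cams
def ray(f,u,v,z):
    M=R.from_euler('xyz',f["orientation"]).as_matrix()
    d=np.stack([(np.asarray(u,float)-f["cx"])/f["fx"],(np.asarray(v,float)-f["cy"])/f["fy"],np.ones(np.shape(u))],-1)@M.T
    p=np.asarray(f["position"]); return p+d*((z-p[2])/d[...,2])[...,None]
def rectify(f,c,z,half=220,s=1.25):
    # metric plan view of plane z: column=(x-c0+half)*s, row=(half-(y-c1))*s
    n=int(2*half*s); jj,ii=np.meshgrid(np.arange(n),np.arange(n))
    P=np.stack([c[0]-half+jj/s,c[1]+half-ii/s,np.full((n,n),z)],-1)
    M=R.from_euler('xyz',f["orientation"]).as_matrix()
    q=(P-f["position"])@M
    return cv2.remap(f["image"],(q[...,0]/q[...,2]*f["fx"]+f["cx"]).astype(np.float32),(q[...,1]/q[...,2]*f["fy"]+f["cy"]).astype(np.float32),cv2.INTER_CUBIC)
E
python3 - <<'E'
from h import *
f=cams.grab_frame("top"); g=cams.grab_frame("side")
im=f["image"]; hsv=cv2.cvtColor(im,cv2.COLOR_RGB2HSV)
m=((hsv[...,1]<50)&(hsv[...,2]>110)).astype(np.uint8)
k=np.zeros_like(m);k[190:300,215:325]=1; m=m*k
cs,_=cv2.findContours(m,cv2.RETR_EXTERNAL,cv2.CHAIN_APPROX_NONE); c=max(cs,key=cv2.contourArea)[:,0]
P=ray(f,c[:,0],c[:,1],108.)[:,:2]
ctr=P.mean(0)
for _ in range(10):
    A=np.c_[2*P,np.ones(len(P))]; s=np.linalg.lstsq(A,(P**2).sum(1),rcond=None)[0]
    ctr=s[:2]; rad=np.sqrt(s[2]+ctr@ctr); e=np.linalg.norm(P-ctr,axis=1)-rad; keep=abs(e)<max(3,1.5*e.std()); P=P[keep]
print("wheel",ctr,rad,len(P))
print("tab?",ray(f,263,191,104.),"knob?",ray(f,272,273,132.))
a=rectify(f,ctr,104.); b=rectify(g,ctr,104.)
o=np.hstack([a[:,:400] if 0 else cv2.resize(a,(400,400)),cv2.resize(b,(400,400))])
cv2.imwrite("pics/rect.png",o[:,:,::-1]); cv2.imwrite("pics/crop.png",cv2.resize(im[170:330,170:380],None,fx=3.7,fy=3.7,interpolation=cv2.INTER_CUBIC)[:,:,::-1])
E
```

```text
wheel [581.46515142  36.61700045] 128.84028103733152 247
tab? [732.46054541  32.17995405 104.        ] knob? [494.79149303  35.65360772 132.        ]
```

View pics/rect.png

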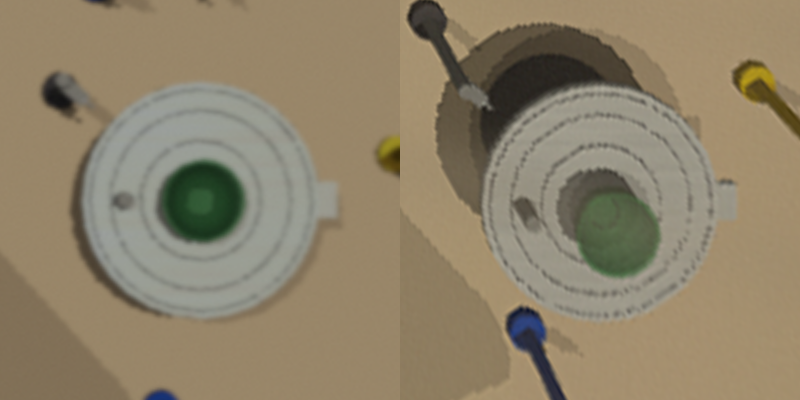

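The plan views (1.1 mm/px, centre (200,200)) put the tab at about 0°, the knob at 180° and the pointer at about 140°. I'll zoom in on the pointer tip in both views, on the z=104 plane.

Run:
```python
from h import *
C=np.array([581.5,36.6]); e=C+155*np.array([np.cos(2.443),np.sin(2.443)]); print(e)
o=np.hstack([rectify(cams.grab_frame(n),e,104.,half=60,s=400/120) for n in("top","side")])
cv2.imwrite("pics/tip.png",o[:,:,::-1])
```

```text
[462.80904961 136.28680102]
```

View pics/tip.png

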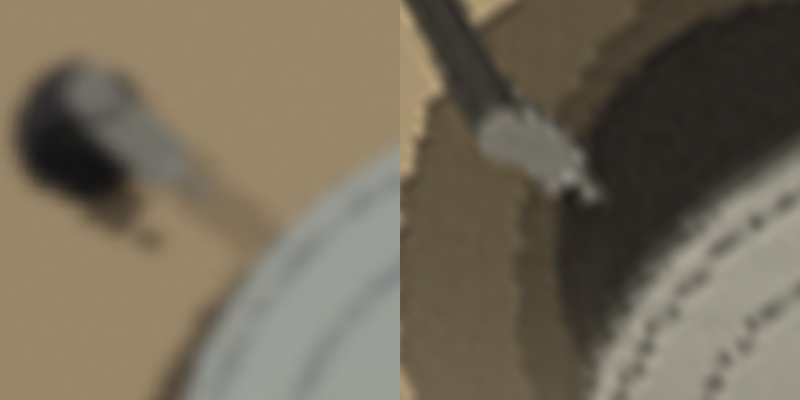

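```bash
python3 -m crank '[[0.027,-0.027,0,0,0,0.12,1],[0.054,-0.054,0,0,0,0.24,1],[0.08,-0.08,0,0,0,0.36,1],[0.11,-0.11,0,0,0,0.36,1],[0.13,-0.13,0,0,0,0.36,1]]' 20
```

```text
clock: 0.8
eef_pos: [296.4, -415.3, 250.2]
tcp_rot: [-3.141, -0.0, -0.0]
contact_force: [-0.5, 0.2, 0.3]
opening: 0.144
grasp_force: 0.0
```

The tip sits at (205,195) in the left crop and (600,200), i.e. (200,200), in the right one. The pointer is therefore at 139.8°. Now I'll move to the knob.

```bash
python3 -m crank '[[0.02,-0.042,0,0,0,0,1],[0.04,-0.084,0,0,0,0,1],[0.06,-0.126,0,0,0,0,1],[0.08,-0.168,0,0,0,0,1],[0.1,-0.21,0,0,0,0,1]]' && python3 -m crank '[[0.02,-0.041,0,0,0,0,1],[0.04,-0.082,0,0,0,0,1],[0.06,-0.123,0,0,0,0,1],[0.08,-0.164,0,0,0,0,1],[0.096,-0.205,0,0,0,0,1]]'
python3 -m crank '[[0,0,0.04,0,0,0,1],[0,0,0.08,0,0,0,1],[0,0,0.117,0,0,0,1],[0,0,0.117,0,0,0,1]]'
python3 - <<'E'
from h import *
C=np.array([581.5,36.6])
o=np.hstack([rectify(cams.grab_frame(n),C,114.,half=150,s=400/300) for n in("top","side")])
cv2.imwrite("pics/pre.png",o[:,:,::-1]); print(r.sense()["qpos"],r.sense()["eef_pos"])
E
```

```text
clock: 1.3
eef_pos: [396.5, -205.9, 250.5]
tcp_rot: [3.141, -0.001, -0.001]
contact_force: [0.9, -0.3, -0.0]
opening: 0.001
grasp_force: 0.0
clock: 1.8
eef_pos: [492.9, -0.6, 250.5]
tcp_rot: [3.142, -0.001, 0.0]
contact_force: [0.0, -0.1, 0.3]
opening: 0.003
grasp_force: 0.0
clock: 2.2
eef_pos: [489.6, -2.3, 129.9]
tcp_rot: [-3.141, 0.006, 0.0]
contact_force: [1.2, -0.2, -0.4]
opening: 0.003
grasp_force: 0.0
[-8.32010005e-03  3.03092997e-01  2.01501175e+00 -6.20888638e-05
  8.24921498e-01  1.56272285e+00] [491.91302271  -2.60757059 133.63481119]
```

View pics/pre.png

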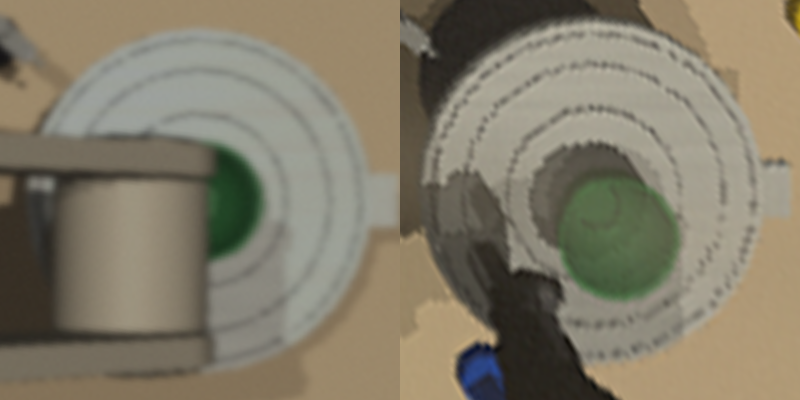

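The fingertip stands beside the knob on the low-y side, and wheel, tab and bowl are undisturbed (bowl at about (215,205)). I'll flick clockwise.

```bash
python3 -m crank '[[0.002,-0.014,0,0,0,0,1],[0.004,-0.032,0,0,0,0,1],[0.008,-0.05,0,0,0,0,1],[0.01,-0.064,-0.004,0,0,0,1],[0.01,-0.066,-0.05,0,0,0,1]]'; python3 -m crank '[[-0.02,0.03,-0.05,0,0,0,1],[-0.06,0.06,-0.07,0,0,0,1]]'
cat > ang.py <<'E'
from h import *
C=np.array([581.5,36.6])
def tab(f,show=False):
    # tab angle: light grey pixels in ring 133..147 mm on plane z=106
    t=np.radians(np.arange(0,360,.5)); rr=np.arange(134,148,1.)
    X=C[0]+np.outer(rr,np.cos(t)); Y=C[1]+np.outer(rr,np.sin(t))
    M=R.from_euler('xyz',f["orientation"]).as_matrix()
    q=(np.stack([X,Y,np.full_like(X,106.)],-1)-f["position"])@M
    s=cv2.remap(f["image"],(q[...,0]/q[...,2]*f["fx"]+f["cx"]).astype(np.float32),(q[...,1]/q[...,2]*f["fy"]+f["cy"]).astype(np.float32),cv2.INTER_LINEAR)
    h=cv2.cvtColor(s,cv2.COLOR_RGB2HSV).astype(int)
    w=((h[...,1]<50)&(h[...,2]>95)).mean(0)
    k=np.ones(31); sc=np.convolve(np.r_[w[-15:],w,w[:15]],k,'valid')
    i=sc.argmax(); j=(np.arange(-25,26)+i)%len(t); ww=w[j]
    return np.degrees(t[i])+ (ww*np.arange(-25,26)).sum()/max(ww.sum(),1e-9)*.5, sc[i]
E
python3 - <<'E'
from ang import *
for i in range(10):
    n="top" if i%2==0 else "side"
    t=r.sense()["clock"]; f=cams.grab_frame(n); print(n,round(t,3),tab(f))
cv2.imwrite("pics/spin.png",np.hstack([rectify(cams.grab_frame(n),C,108.,half=200,s=1) for n in("top","side")])[:,:,::-1])
E
```

```text
clock: 2.8
eef_pos: [499.9, 64.9, 181.5]
tcp_rot: [3.141, 0.006, 0.001]
contact_force: [0.5, -1.8, 0.6]
opening: -0.003
grasp_force: 0.0
clock: 3.0
eef_pos: [454.4, 11.7, 251.7]
tcp_rot: [-3.141, -0.007, 0.002]
contact_force: [0.4, -1.2, -0.3]
opening: 0.001
grasp_force: 0.0
top 3.0 (np.float64(265.64270386266094), np.float64(31.0))
side 3.05 (np.float64(256.78958785249455), np.float64(30.928571428571427))
top 3.1 (np.float64(250.41402714932127), np.float64(30.142857142857142))
side 3.15 (np.float64(241.31578947368422), np.float64(30.928571428571427))
top 3.2 (np.float64(239.53846153846158), np.float64(3.7142857142857144))
side 3.25 (np.float64(226.20405982905982), np.float64(31.0))
top 3.3 (np.float64(0.0), np.float64(0.0))
side 3.35 (np.float64(213.46101694915254), np.float64(21.071428571428573))
top 3.4 (np.float64(226.7), np.float64(0.3571428571428571))
side 3.45 (np.float64(189.56944444444446), np.float64(2.5714285714285716))
```

View pics/spin.png

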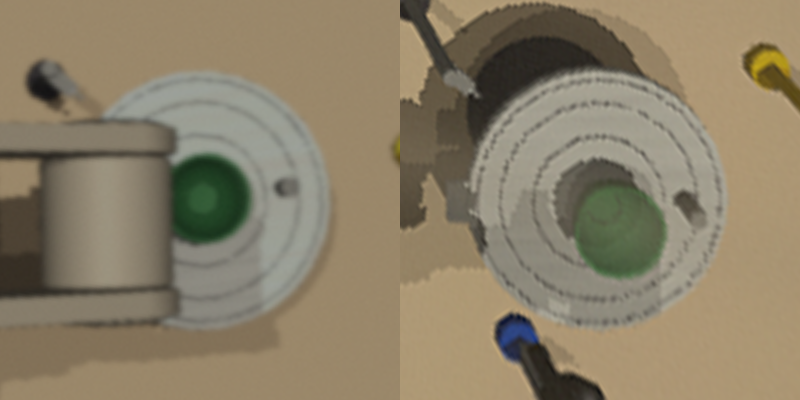

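The wheel is spinning clockwise at about 153°/s. The bowl is centred, the knob is on the far side at (287,187) and the tab is tracked in the side view. Next I'll hover over the rim at 180°, r=115.

Run:
```python
from ang import *
s=r.sense(); print(s["clock"],s["eef_pos"],(np.array([466.5,36.6,150])-s["eef_pos"])*[1,-1,-1]/1000)
```

```text
3.6 [451.49887797  11.42229911 246.34853931] [ 0.01500112 -0.0251777   0.09634854]
```

```bash
python3 -m crank '[[0.007,-0.012,0.03,0,0,0,1],[0.015,-0.025,0.06,0,0,0,1],[0.015,-0.025,0.08,0,0,0,1],[0.015,-0.025,0.096,0,0,0,1],[0.015,-0.025,0.096,0,0,0,1]]'
python3 - <<'E'
from ang import *
T=[];A=[]
for i in range(30):
    s=r.sense(); a,c=tab(cams.grab_frame("side"))
    if c>28: T.append(s["clock"]);A.append(a)
for t,a in zip(T,A): print(round(t,2),round(a,1),end="; ")
print(r.sense()["eef_pos"])
E
```

```text
clock: 4.1
eef_pos: [465.0, 36.2, 148.7]
tcp_rot: [3.141, 0.005, 0.0]
contact_force: [0.1, 1.0, 0.3]
opening: 0.004
grasp_force: 0.0
4.1 101.9; 4.15 94.7; 4.2 87.7; 4.25 81.0; 4.3 73.8; 4.35 66.8; 4.4 59.9; 4.45 52.9; 4.5 45.9; 4.55 39.0; 4.6 32.1; 4.65 25.1; 4.7 18.4; 4.75 11.5; 4.8 4.6; 4.85 357.6; 4.9 351.0; 4.95 344.1; 5.0 337.2; 5.05 330.6; 5.1 323.8; 5.15 317.2; 5.2 310.6; 5.25 304.0; 5.3 297.7; 5.35 291.0; 5.4 284.6; 5.45 279.1; [466.43960747  36.08026045 150.95010494]
```

```bash
python3 -m crank '[[0,0,0.005,0,0,0,1],[0,0,0.01,0,0,0,1],[0,0,0.0155,0,0,0,1],[0,0,0.0155,0,0,0,1],[0,0,0.0155,0,0,0,1]]'
python3 -m crank '[[0,0,0,0,0,0,1],[0,0,0,0,0,0,1],[0,0,0,0,0,0,1],[0,0,0,0,0,0,1],[0,0,0,0,0,0,1]]'
python3 -m crank '[[0,0,0,0,0,0,1],[0,0,0,0,0,0,1],[0,0,0,0,0,0,1],[0,0,0,0,0,0,1],[0,0,0,0,0,0,1]]' >/dev/null
python3 -m crank '[[0,0,0,0,0,0,1],[0,0,0,0,0,0,1],[0,0,0,0,0,0,1],[0,0,0,0,0,0,1],[0,0,0,0,0,0,1]]' >/dev/null
python3 -m crank '[[0,0,0,0,0,0,1],[0,0,0,0,0,0,1],[0,0,0,0,0,0,1],[0,0,0,0,0,0,1],[0,0,0,0,0,0,1]]' >/dev/null
python3 -m crank '[[0,0,0,0,0,0,1],[0,0,0,0,0,0,1],[0,0,0,0,0,0,1],[0,0,0,0,0,0,1],[0,0,0,0,0,0,1]]' >/dev/null
python3 -m crank '[[0,0,0,0,0,0,1],[0,0,0,0,0,0,1],[0,0,0,0,0,0,1],[0,0,0,0,0,0,1],[0,0,0,0,0,0,1]]' >/dev/null
python3 -m crank '[[0,0,0,0,0,0,1],[0,0,0,0,0,0,1],[0,0,0,0,0,0,1],[0,0,0,0,0,0,1],[0,0,0,0,0,0,1]]' >/dev/null
python3 -m crank '[[0,0,0,0,0,0,1],[0,0,0,0,0,0,1],[0,0,0,0,0,0,1],[0,0,0,0,0,0,1],[0,0,0,0,0,0,1]]' >/dev/null
python3 -m crank '[[0,0,0,0,0,0,1],[0,0,0,0,0,0,1],[0,0,0,0,0,0,1],[0,0,0,0,0,0,1],[0,0,0,0,0,0,1]]' >/dev/null
python3 -m crank '[[0,0,0,0,0,0,1],[0,0,0,0,0,0,1],[0,0,0,0,0,0,1],[0,0,0,0,0,0,1],[0,0,0,0,0,0,1]]' >/dev/null
python3 -m crank '[[0,0,0,0,0,0,1],[0,0,0,0,0,0,1],[0,0,0,0,0,0,1],[0,0,0,0,0,0,1],[0,0,0,0,0,0,1]]' >/dev/null
python3 -m crank '[[0,0,0,0,0,0,1],[0,0,0,0,0,0,1],[0,0,0,0,0,0,1],[0,0,0,0,0,0,1],[0,0,0,0,0,0,1]]' >/dev/null
python3 -m crank '[[0,0,0,0,0,0,1],[0,0,0,0,0,0,1],[0,0,0,0,0,0,1],[0,0,0,0,0,0,1],[0,0,0,0,0,0,1]]' >/dev/null
python3 -m crank '[[0,0,0,0,0,0,1],[0,0,0,0,0,0,1],[0,0,0,0,0,0,1],[0,0,0,0,0,0,1],[0,0,0,0,0,0,1]]'
cat > pred.py <<'E'
from ang import *
import sys
T=[];A=[]
for i in range(int(sys.argv[1])):
    t=r.sense()["clock"]; a,c=tab(cams.grab_frame("side"))
    if c>28: T.append(t);A.append(a)
s=r.sense(); print("now",s["clock"],s["eef_pos"],s["contact_force"],len(T))
if len(T)>3:
    T=np.array(T);A=np.degrees(np.unwrap(np.radians(A))); p=np.polyfit(T-T[-1],A,1)
    w=np.radians(p[0]+0); a=np.radians(A[-1] if len(T)<4 else p[1]); t=T[-1]; w0=w
    print("ang",round(np.degrees(a)%360,1),"w",round(w,3),"resid",np.std(A-np.polyval(p,T-T[-1])))
    while w<0 and t<60:
        a0=a; t+=.002; w+=(.07*abs(w)+.045)*.002; a+=w*.002
        k=np.radians(139.8)
        if np.floor((a-k)/(2*np.pi))!=np.floor((a0-k)/(2*np.pi)): print("pointer pass at",round(t,2),"w",round(w,2))
    print("stops",t,np.degrees(a)%360)
E
python3 pred.py 12
```

```text
clock: 6.1
eef_pos: [466.3, 36.1, 135.2]
tcp_rot: [3.142, 0.001, -0.0]
contact_force: [-0.3, -0.1, 0.9]
opening: 0.004
grasp_force: 0.0
clock: 6.6
eef_pos: [466.5, 36.1, 135.5]
tcp_rot: [3.142, -0.0, -0.0]
contact_force: [-0.5, 0.3, 0.1]
opening: -0.0
grasp_force: 0.0
clock: 13.1
eef_pos: [466.5, 36.1, 135.4]
tcp_rot: [3.142, 0.0, -0.0]
contact_force: [-0.0, 0.1, -0.8]
opening: 0.002
grasp_force: 0.0
now 13.7 [466.46550303  36.0968531  135.46032876] [-0.56534441 -0.1050509   0.7765498 ] 12
ang 279.6 w -1.007 resid 0.18044958272105163
pointer pass at 16.52 w -0.71
stops 27.113999999994626 311.4872430625183
```

```bash
python3 -m crank '[[0,0,0.002,0,0,0,1],[0,0,0.004,0,0,0,1],[0,0,0.0055,0,0,0,1],[0,0,0.0055,0,0,0,1],[0,0,0.0055,0,0,0,1]]'; python3 pred.py 14
```

```text
clock: 14.2
eef_pos: [466.4, 36.1, 129.9]
tcp_rot: [3.142, 0.0, -0.0]
contact_force: [0.5, -0.7, -0.2]
opening: 0.007
grasp_force: 0.0
now 14.9 [466.49392302  36.09145404 129.98486405] [0.35301425 0.2656205  0.27886653] 0
```

```bash
python3 -m crank '[[0,0,0,0,0,0,1],[0,0,0,0,0,0,1],[0,0,0,0,0,0,1],[0,0,0,0,0,0,1],[0,0,0,0,0,0,1]]'; python3 -m crank '[[0,0,0,0,0,0,1],[0,0,0,0,0,0,1],[0,0,0,0,0,0,1]]' >/dev/null
python3 - <<'E'
from ang import *
import pickle
F=[]
for i in range(3):
    t=r.sense()["clock"]; f=cams.grab_frame("side"); F.append((t,f)); print(t,tab(f))
pickle.dump(F,open("F.pkl","wb"))
cv2.imwrite("pics/late.png",np.hstack([rectify(F[i][1],C,106.,half=170,s=400/340) for i in(0,2)])[:,:,::-1])
E
```

```text
clock: 15.4
eef_pos: [466.4, 36.1, 130.0]
tcp_rot: [3.142, 0.0, -0.0]
contact_force: [-0.0, -0.1, -0.3]
opening: -0.006
grasp_force: 0.0
15.7 (np.float64(176.81621621621622), np.float64(13.214285714285712))
15.75 (np.float64(175.61725663716814), np.float64(16.142857142857142))
15.8 (np.float64(174.34929078014184), np.float64(20.07142857142857))
```

View pics/late.png

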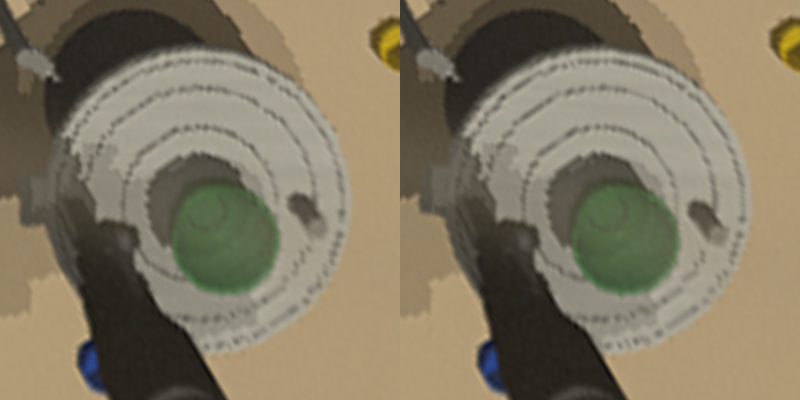

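The tab is in the arm's shadow, at about (33,202) in the left crop and (433,188) in the right. I'll re-extract it from the saved frames with a relaxed brightness threshold and fit the drag model.

```bash
sed -i 's/h\[...,2\]>95/h[...,2]>VT/; s/h\[...,1\]<50/h[...,1]<ST/; s/^C=/VT=95;ST=50;C=/' ang.py
python3 - <<'E'
import ang,pickle
from ang import *
F=pickle.load(open("F.pkl","rb"))
for ang.VT,ang.ST in((50,50),(60,50),(60,60),(70,60)):
    print(ang.VT,ang.ST,[(t,*np.round(tab(f),1)) for t,f in F])
# model: integrate known drag law through earlier fixes
def adv(a,w,T):
    n=max(1,int(round(T/.002)))
    for _ in range(n): w=max(0,w-(.07*w+.045)*T/n); a-=np.degrees(w)*T/n
    return a,w
# linear fit over 12 frames 13.10..13.65: value at end 279.6, slope -57.7 deg/s is the midpoint speed
w=np.radians(57.7)-.115*.275; a,w=adv(279.6,w,15.75-13.65); print("model at 15.75",a,w)
print(r.sense()["clock"])
E
```

```text
50 50 [(15.7, np.float64(179.7), np.float64(22.9)), (15.75, np.float64(177.8), np.float64(24.3)), (15.8, np.float64(175.6), np.float64(25.4))]
60 50 [(15.7, np.float64(179.7), np.float64(22.9)), (15.75, np.float64(177.8), np.float64(24.3)), (15.8, np.float64(175.6), np.float64(25.4))]
60 60 [(15.7, np.float64(179.4), np.float64(31.0)), (15.75, np.float64(177.5), np.float64(31.0)), (15.8, np.float64(175.2), np.float64(31.0))]
70 60 [(15.7, np.float64(179.4), np.float64(31.0)), (15.75, np.float64(177.5), np.float64(31.0)), (15.8, np.float64(175.2), np.float64(31.0))]
model at 15.75 175.88399959948714 0.7541860056653336
15.85
```

```bash
python3 -m crank '[[0,0,0,0,0,0,1],[0,0,0,0,0,0,1],[0,0,0,0,0,0,1],[0,0,0,0,0,0,1],[0,0,0,0,0,0,1]]' | head -2
python3 - <<'E'
import ang
from ang import *
ang.VT,ang.ST=65,60
for i in range(3):
    t=r.sense()["clock"]; f=cams.grab_frame("side"); print(t,tab(f))
E
```

```text
clock: 16.35
eef_pos: [466.5, 36.1, 130.0]
16.35 (np.float64(153.48745173745175), np.float64(31.0))
16.4 (np.float64(151.6751893939394), np.float64(31.0))
16.45 (np.float64(149.9214559386973), np.float64(31.0))
```

```bash
python3 -m crank '[[0,0,0,0,0,0,1],[0,0,0.007,0,0,0,1],[0,0,0.006,0,0,0,1],[0,0,0.006,0,0,0,1]]'
python3 - <<'E'
import ang
from ang import *
ang.VT,ang.ST=65,60
for i in range(4):
    s=r.sense(); f=cams.grab_frame("side"); print(s["clock"],tab(f),s["contact_force"],s["eef_pos"])
C2=C+150*np.array([np.cos(2.44),np.sin(2.44)])
cv2.imwrite("pics/end.png",np.hstack([rectify(f,C,106.,half=170,s=400/340),rectify(f,C2,104.,half=50,s=4)])[:,:,::-1])
E
```

```text
clock: 16.9
eef_pos: [467.2, 36.3, 126.8]
tcp_rot: [-3.141, -0.002, -0.0]
contact_force: [-12.9, -0.1, 45.1]
opening: 0.003
grasp_force: 22.8
16.9 (np.float64(142.29511278195488), np.float64(31.0)) [-12.88568922  -0.07696868  45.12620932] [467.1963983   36.3070605  126.77542188]
16.95 (np.float64(142.29716981132074), np.float64(31.0)) [-12.6754174    0.62449954  46.19257699] [467.21506874  36.27846289 126.77591581]
17.0 (np.float64(142.34116541353384), np.float64(31.0)) [-11.9350961   -0.59400628  46.035694  ] [467.19092644  36.30837022 126.76598239]
17.05 (np.float64(142.29716981132074), np.float64(31.0)) [-12.86625588  -0.09255863  46.30714017] [467.2133273   36.29815125 126.77931108]
```

View pics/end.png

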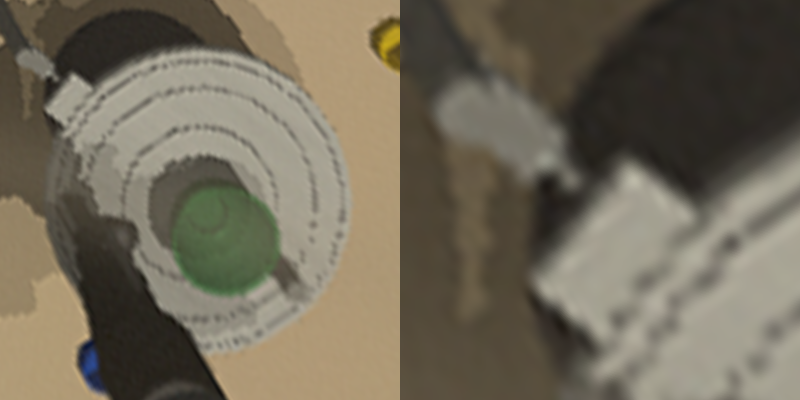

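The tab's outer edge runs from (630,160) to (535,280), with the pointer tip at (575,183). That is well within the tab's width, about 6 mm off centre. The wheel is stationary at 142.3° and held, so I'm handing in.

```bash
python3 -c "
from rig import sign_off
print(sign_off())"
```

```text
the job is handed in; nothing more can be done
None
```

I flicked the wheel clockwise and it coasted untouched for about 14 s (several turns). I then braked it near the rim in one press, and its first stop has the pointer about 6 mm off the tab's centre, still held by the fingertip at about 46 N when I handed in (verdict not shown). That is over the 40 N limit set for the arm and gripper body, which I took not to cover the fingertip.

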